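Make up two hardware kits at the picking bench

TASK

Make up the two hardware kits from the loose stock. In the blue tray, stand the steel bolt in the green-floored pocket, the brass sleeve in the white one and the red knob in the yellow one; in the orange tray, stand the levelling foot in the green-floored pocket and the rubber mount in the white one. Every part ends upright and down on its pocket's floor, nothing gets knocked over on the way, and the scanner, the bin of screws and the white counting tray stay where they are.

Things in the scene. Friction and masses are not known exactly. Their poses are not given: they have to be found in the camera images.
- blue_tray: Shallow blue kit tray, fixed to the bench, 84 (its x) by 228 (its y) mm, rim and webs 11 mm high, floor 3 mm thick. Three 60 x 60 mm pockets in a row along its y, with webs 12 mm wide: the green-floored pocket's centre at y = +72 mm, the white one at y = 0, the yellow one at y = -72 mm (all at x = 0). Origin at the centre of its underside. Stands at a random place and yaw, and may change places with the orange tray.
- orange_tray: Shallow orange kit tray, fixed to the bench, 84 (its x) by 156 (its y) mm, rim and webs 11 mm high, floor 3 mm thick. Two 60 x 60 mm pockets along its y, with a web 12 mm wide: the green-floored one's centre at y = +36 mm, the white one at y = -36 mm (both at x = 0). Origin at the centre of its underside.
- bolt: Loose steel hex bolt standing on its head: head 33 mm over its corners and 13 mm high, above it a round threaded shank 20 mm in diameter up to 70 mm. About 0.2 kg. Origin at the centre of its underside, z up its axis.
- sleeve: Loose plain brass sleeve standing on end, 32 mm outside diameter, 16 mm bore, 50 mm high. About 0.23 kg. Origin at the centre of its underside, z up its axis.
- knob: Loose clamping knob standing on its black boss (34 mm diameter, 0 to 22 mm high); its ribbed red head is 44 mm in diameter, from 22 to 46 mm high. About 0.09 kg. Origin at the centre of its underside, z up its axis.
- foot: Loose levelling foot: round black base 44 mm in diameter and 10 mm high, a black collar 26 mm in diameter from 10 to 16 mm, then an upright steel threaded stud 12 mm in diameter from 16 to 70 mm. About 0.12 kg. Origin at the centre of its underside, z up its axis.
- mount: Loose anti-vibration mount: black rubber cylinder between two thin steel discs, 40 mm in diameter and 42 mm high over all, with a brass stud 10 mm in diameter on top from 42 to 56 mm. About 0.15 kg. Origin at the centre of its underside, z up its axis.
- scanner: Bystander: black hand-held barcode scanner with orange trim, lying on the bench, about 175 x 60 x 40 mm. Origin near the middle of its underside, x towards its wide head.
- screw_bin: Bystander: clear open bin of screws, 120 x 85 x 50 mm. Origin at the centre of its underside.
- counting_tray: Bystander: flat white counting tray with ten round grey cups, 75 x 170 x 18 mm. Origin at the centre of its underside.

How it is judged:
At the end, for the whole second after the job is handed in: Bolt, sleeve, knob in the blue tray's green, white, yellow pockets; foot, mount in the orange tray's green, white: each within 15 mm of centre in tray x and y, within 3 mm of the floor, upright within 0.12 rad, released, at rest. Bystanders within 30 mm of their start (x of bolt in the frame of blue_tray between -0.015 and 0.015 m and y of bolt in the frame of blue_tray between 0.057 and 0.087 m and z of bolt in the frame of blue_tray between 0 and 0.006 m and angle between each of bolt, sleeve, knob, foot, mount's own z axis and vertical below 0.12 rad and linear speed of each of bolt, sleeve, knob, foot, mount below 0.02 m/s and angular speed of each of bolt, sleeve, knob, foot, mount below 0.3 rad/s and contact force between each of bolt, sleeve, knob, foot, mount and the fingers below 0.05 N and x of sleeve in the frame of blue_tray between -0.015 and 0.015 m and y of sleeve in the frame of blue_tray between -0.015 and 0.015 m and z of sleeve in the frame of blue_tray between 0 and 0.006 m and x of knob in the frame of blue_tray between -0.015 and 0.015 m and y of knob in the frame of blue_tray between -0.087 and -0.057 m and z of knob in the frame of blue_tray between 0 and 0.006 m and x of foot in the frame of orange_tray between -0.015 and 0.015 m and y of foot in the frame of orange_tray between 0.021 and 0.051 m and z of foot in the frame of orange_tray between 0 and 0.006 m and x of mount in the frame of orange_tray between -0.015 and 0.015 m and y of mount in the frame of orange_tray between -0.051 and -0.021 m and z of mount in the frame of orange_tray between 0 and 0.006 m and distance of each of scanner, screw_bin, counting_tray from where it was at the start of the episode below 0.03 m); the robot touches nothing.
It fails at once if one of the five parts is knocked over (tilted more than 1.2 rad) (angle between any of bolt, sleeve, knob, foot, mount's own z axis and vertical above 1.2 rad).
It fails at once if a bystander is moved by more than 30 mm (distance of any of scanner, screw_bin, counting_tray from where it was at the start of the episode above 0.03 m).
It also fails if it takes over 125 s, if anything falls off the work surface, if the arm or the gripper's body presses on something with over 40 N, if the wrist force passes 120 N, or if a joint passes its speed limit or range.

ROBOT

A 7-joint arm with a two-finger parallel gripper is mounted at the origin on the work surface. World frame = base frame: x ahead of the robot, y to its left, z up, the work surface at z = 0. Lengths are in m, angles in rad, forces in N, time in s.
With the tool pointing down it reaches from about 0.35 to 0.775 m from the base axis. Payload 3.1 kg.
Tool frame: the origin (TCP) lies at the very end of the fingers, on their centre line; the grasp point (between the pads) lies 19 mm behind it; z points along the fingers, y is the line along which they close (so a half turn about z gives the same grasp; the last joint's range is limited). The gripper opens to 85 mm and grips with 20 to 120 N. Pads are 22 mm wide; open, the fingers measure 114 mm over their backs; the gripper's body (76 mm by 85 mm) begins 54 mm behind the grasp point. The pads swing forward as they close: fully open they stand 13 mm farther back than shut.
Start: joints at [-1.278, 0.311, 0.014, 1.512, -0.004, 1.319, -0.027], TCP at [0.181, 0.519, 0.231] pointing down, gripper open.
Joint ranges: [-2.7, 2.7], [-0.3, 1.91], [-1.27, 1.3], [0.12, 2.57], [-1.44, 4.58], [0.2, 2.03], [-3.05, 3.05]. Speed limits (rad/s): [2.79, 2.79, 3.14, 3.14, 3.14, 3.14, 3.14].

INTERFACE

Orientations are given as a unit quaternion [w, x, y, z].
In Python, from rig import observe, cams, ctrl gives the robot as it stands.
- The arm moves only by the shell command python3 -m pendant 'ROWS' [OPENING] [FORCE]. ROWS is JSON, one flat list of numbers, 6 for each row, row after row: the shift along the tool's x, y, z in m, then the turn, a rotation vector about the tool's x, y, z in rad. In form: [tx, ty, tz, rx, ry, rz, tx, ty, tz, rx, ry, rz, ...]. A call has 1 to 12 rows; each row shifts and turns the commanded pose from where the row before left it, along the tool's axes as they then stand; what a row does not reach is not made up. A row lasts 1/10 s, in which the tool goes at most 50 mm and 8.59 degrees, less where a joint would pass 70% of its speed; a pose out of reach is approached as far as the arm can. A call with a gripper value outside its range is refused whole. OPENING is the opening, from -1 (shut) to 1 (fully open), so that 0 is half open, set as the call begins (- or left out, the last holds). The fingers move at their own pace and stop on an object; FORCE is the grip in N (left out, the last holds). Time passes only in rows, so rows that do not move let the fingers close. It gives the time, the measured TCP pose, the force, the opening and the grip force at its end, in the units of the state.
- observe(): the state, without advancing time (a new reading comes with each control period).
- cams.capture(name): name is "side" or "top"; returns a dict with "image" (384x512x3 uint8, blue, green, red), "intrinsics" (3x3 intrinsics, pixels), "eye" and "orientation" of the camera in the world. Camera axes: x right, y down, z forward; pixel columns grow to the right and rows downward; lengths in m; the calibration is good to about 2 mm. A picture is of the moment at which its call begins. There is no depth.
- ctrl.finish_job(): hands the job in; it is judged then, once.
Trained networks look in a picture, given as the dict that the camera call returned (one of the last four; its "shot" number tells which), for a name from the list of things; names that differ only in an ending like _2 or _b are one class to them, and where a whole thing is asked for, a point or a joint stands for the part that bears it (a point fixed in the world has none). Each returns a list of dicts, best first, with "confidence" (0 to 1); they miss things now and then, are a little off and sometimes report something else, mostly with a low value. They report only what shows in the picture. A call takes as long as a camera call.
- cams.trace(picture, label): "region" (384x512 bool, what is visible of it) and "extent" ([left, top, right, bottom] in pixels, round what is visible of it).
The state is a dict: "clock": time; "joint_positions": joint angles; "joint_vel": joint speeds; "tau": joint torques, N m; "tcp_pos": TCP position; "orientation": TCP orientation; "wrist_force": force on the tool from outside, world axes, zero at the start; "torque": the same for the moment, N m; "gripper_width": finger opening in m; "gripper_force": force on a finger pad.
Only numpy, scipy, OpenCV 4.12 (cv2) and the standard library are available. Lean on these libraries where they do the work, as an engineer would, in place of code of your own. Each camera call takes 0.05 s, during which the arm holds its last target. There are 200 camera calls.

## Working session

There is one attempt and no reset: what is moved stays moved. The work goes in short steps, Python scripts to look and compute and a shell command to move; the robot and the scene stay as the last step left them, time stands still between calls to the robot, and variables do not carry over. Pictures are saved under pics/ and viewed, at most 14 in all, crops included, and the job is handed in when it is done.

```bash
mkdir -p pics; ls; python3 - <<'E'
from rig import observe,cams,ctrl
import cv2
s=observe();print(s)
for n in("top","side"):
    p=cams.capture(n);cv2.imwrite(f"pics/{n}0.png",p["image"]);print(n,p["intrinsics"],p["eye"],p["orientation"],p["shot"])
E
```

```text
pics
{'clock': 0.0, 'joint_positions': array([-1.27766215,  0.31173626,  0.01399384,  1.51308585, -0.00440365,
        1.31917143, -0.02720923]), 'joint_vel': array([-0.0006004 , -0.00217805,  0.00117711,  0.00150564,  0.00031726,
        0.00120397, -0.00014987]), 'tau': array([-2.17962183e-04, -3.79918420e+01,  1.45702288e-01, -2.30589491e+01,
        1.21804970e-02,  1.34799618e-02, -1.55158523e-05]), 'tcp_pos': array([0.18048464, 0.51876687, 0.23020363]), 'orientation': array([-1.50912871e-04,  1.66604060e-01,  9.86023165e-01, -1.17539450e-03]), 'wrist_force': array([ 0.46388048, -0.25636149, -0.02385729]), 'torque': array([0.01956295, 0.02242924, 0.03187199]), 'gripper_force': 0.0, 'gripper_width': 0.08564576823524825}
top [[386.34133948   0.         250.7077166 ]
 [  0.         386.34133948 200.42432433]
 [  0.           0.           1.        ]] [ 0.40918607 -0.02180007  1.11864585] [-0.07334009  0.71452117 -0.69170173  0.07502964] 1
side [[419.72883206   0.         260.28385364]
 [  0.         419.72883206 194.99500418]
 [  0.           0.           1.        ]] [0.48282712 0.92303514 0.58117401] [ 0.03623725 -0.07456682  0.86246463 -0.49928089] 2
```

View pics/top0.png

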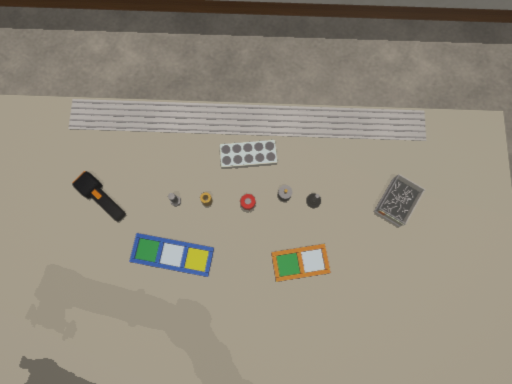

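View pics/side0.png

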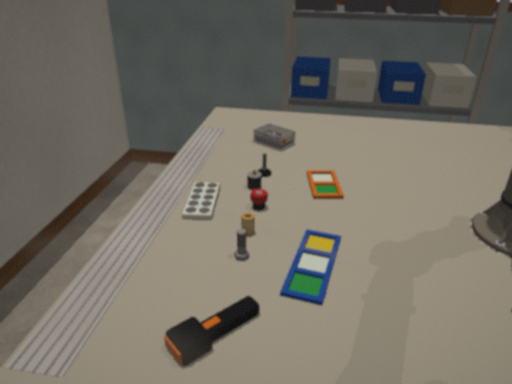

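```bash
cat > h.py <<'E'
from rig import observe,cams,ctrl
import numpy as np,cv2
from scipy.spatial.transform import Rotation as R
from scipy.optimize import least_squares
def rot(q): return R.from_quat(np.roll(q,-1))
PROF={'bolt':[(0,.0165),(.013,.0165),(.013,.01),(.07,.01)],'sleeve':[(0,.016),(.05,.016)],
'knob':[(0,.017),(.022,.017),(.022,.022),(.046,.022)],'foot':[(0,.022),(.01,.022),(.016,.013),(.07,.006)],
'mount':[(0,.02),(.042,.02),(.056,.005)]}
def proj(p,X):
    c=rot(p["orientation"]).inv().apply(np.asarray(X)-p["eye"]);u=c@np.asarray(p["intrinsics"]).T
    return u[:,:2]/u[:,2:]
def back(p,uv,z):
    uv=np.atleast_2d(uv);d=np.c_[uv,np.ones(len(uv))]@np.linalg.inv(p["intrinsics"]).T
    d=rot(p["orientation"]).apply(d);e=np.asarray(p["eye"])
    return e+d*((z-e[2])/d[:,2])[:,None]
def locate(name,pics,seed=None,z0=0.):
    t=np.linspace(0,2*np.pi,25)
    M=np.array([(r*np.cos(a),r*np.sin(a),z+z0) for z,r in PROF[name] for a in t])
    obs=[]
    for p in pics:
        L=cams.trace(p,name)
        if L: obs.append((p,np.array(L[0]["extent"],float),L[0]["confidence"]))
    if not obs: return None
    p,e,_=obs[0]
    s=seed if seed is not None else back(p,[[(e[0]+e[2])/2,(e[1]+e[3])/2]],.03)[0,:2]
    def f(x):
        o=[]
        for p,e,_ in obs:
            u=proj(p,M+[x[0],x[1],0]);o+=list(np.r_[u.min(0),u.max(0)]-e)
        return np.array(o)
    r=least_squares(f,s,loss='soft_l1')
    return r.x,[o[2] for o in obs],np.round(f(r.x),1)
E
python3 - <<'E'
from h import *
T=cams.capture("top");S=cams.capture("side")
for n in PROF:
    for P in ([T],[S],[T,S]):
        r=locate(n,P);print(n,None if r is None else (np.round(r[0],4),np.round(r[1],2),r[2].tolist()))
for n in('blue_tray','orange_tray','scanner','screw_bin','counting_tray'):
  for p in (T,S):
    L=cams.trace(p,n)
    if not L: print(n,'none');continue
    m=L[0]["region"];ys,xs=np.nonzero(m)
    w=back(p,np.c_[xs,ys].astype(float),.011)[:,:2]
    (c,sz,a)=cv2.minAreaRect((w*1000).astype(np.float32));b=cv2.boxPoints((c,sz,a))
    out=''
    if 'blue' in n or 'orange' in n:
        im=p["image"].astype(int);g=m&(im[...,1]>im[...,0]+30)&(im[...,1]>im[...,2]+30)
        gy,gx=np.nonzero(g);out=np.round(back(p,np.c_[gx,gy].astype(float),.003).mean(0),4) if len(gx) else 'no green'
    print(n,round(L[0]["confidence"],2),np.round(c,1),np.round(sz,1),round(a,1),'green',out,w.mean(0).round(4))
E
```

```text
bolt (array([0.6355, 0.1972]), array([0.48]), [0.0, 0.5, -0.0, -0.5])
bolt (array([0.6422, 0.1947]), array([0.63]), [-0.4, 0.1, 0.4, -0.1])
bolt (array([0.64  , 0.1966]), array([0.48, 0.63]), [0.3, -1.1, 0.3, -2.0, 0.4, 0.7, 1.2, 0.6])
sleeve None
sleeve (array([0.6447, 0.108 ]), array([0.51]), [-2.1, -0.9, 2.2, 0.7])
sleeve (array([0.6447, 0.108 ]), array([0.51]), [-2.1, -0.9, 2.2, 0.7])
knob (array([ 0.6395, -0.0128]), array([0.69]), [-0.1, 0.2, 0.1, -0.2])
knob (array([ 0.6355, -0.0158]), array([0.74]), [0.4, 1.6, -0.4, -1.1])
knob (array([ 0.6371, -0.0133]), array([0.69, 0.74]), [0.1, 1.0, 0.2, 0.6, -0.4, 2.0, -1.1, -0.7])
foot (array([ 0.6489, -0.2087]), array([0.53]), [0.8, 0.4, -0.8, -0.3])
foot (array([ 0.6487, -0.2037]), array([0.45]), [-0.4, 0.5, 0.4, -0.5])
foot (array([ 0.649 , -0.2077]), array([0.53, 0.45]), [0.4, 0.3, -1.1, -0.4, -0.3, -0.1, 0.5, -1.1])
mount (array([ 0.6674, -0.1175]), array([0.74]), [0.6, 0.4, -0.5, -0.4])
mount (array([0.6398, 0.1785]), array([0.53]), [-2.7, 1.4, 2.8, -1.3])
mount (array([ 0.6772, -0.1143]), array([0.74, 0.53]), [-0.5, -2.9, -1.6, -3
[... 159 characters left out ...]
87.2] 80.9 green [0.4921 0.2692 0.003 ] [0.483  0.2198]
orange_tray 0.78 [ 471.4 -166.3] [ 84.2 154.4] 10.7 green [ 0.4646 -0.1321  0.003 ] [ 0.471 -0.166]
orange_tray 0.92 [ 469.5 -156.6] [ 86.3 169.1] 10.8 green [ 0.4639 -0.1377  0.003 ] [ 0.4687 -0.1512]
scanner 0.78 [639.8 422. ] [185.1  60.9] 48.6 green  [0.6482 0.4306]
scanner 0.89 [642.7 410.1] [185.5  85.6] 49.0 green  [0.6513 0.425 ]
screw_bin 0.86 [ 661.2 -456.2] [ 97.2 140.9] 59.4 green  [ 0.6603 -0.4559]
screw_bin 0.83 [ 658.4 -490.5] [151.4 258. ] 10.2 green  [ 0.6614 -0.4891]
counting_tray 0.68 [790.2  -7. ] [ 80.1 170.7] 6.7 green  [ 0.7894 -0.0076]
counting_tray 0.74 [ 469.9 -156.7] [ 87.8 169.3] 10.5 green  [ 0.4693 -0.1513]
```

```bash
python3 -m pendant '[0,0,0,0,0,0.137, 0,0,0,0,0,0.137, 0,0,0,0,0,0.137, 0,0,0,0,0,0.137, 0,0,0,0,0,0.137, 0,0,0,0,0,0.137, 0,0,0,0,0,0.137, 0,0,0,0,0,0.137, 0,0,0,0,0,0.14, 0,0,0,0,0,0]' 1 40
cat >> h.py <<'E'
def left(x,y,z):
    s=observe();Rm=rot(s["orientation"]).as_matrix();d=np.array([x,y,z])-s["tcp_pos"]
    e=R.from_matrix(Rm.T@np.array([[0,1,0],[1,0,0],[0,0,-1.]])).as_rotvec()
    print("clock",round(s["clock"],2),"tcp",s["tcp_pos"].round(4),"tool d",(Rm.T@d).round(4),"rot",e.round(3),"w",round(s["gripper_width"],4),"gf",round(s["gripper_force"],1),"wf",s["wrist_force"].round(1))
E
python3 -c "
from h import *
left(.640,.1966,.15)
T=cams.capture('top')
for n in('sleeve','mount'):
  for d in cams.trace(T,n): print(n,d['confidence'],d['extent'])
im=T['image'];hs=cv2.cvtColor(im,cv2.COLOR_BGR2HSV)
c=im[184:212,160:330];print(hs[190:206:2,198:216:2].tolist())
cv2.imwrite('pics/c1.png',cv2.resize(c,None,fx=4.5,fy=4.5,interpolation=cv2.INTER_NEAREST))
"
```

```text
clock: 2.7
tcp_pos: [0.1806, 0.5195, 0.2313]
orientation: [0.0, 0.707, 0.707, 0.0]
wrist_force: [-0.2, -0.5, -0.6]
gripper_width: 0.0857
gripper_force: 0.0
clock 2.7 tcp [0.1806 0.5195 0.2313] tool d [-0.3231  0.4592  0.0814] rot [0. 0. 0.] w 0.0857 gf 0.0 wf [-0.2 -0.5 -0.6]
sleeve 0.69 [201.0, 193.5, 209.7, 204.7]
sleeve 0.25 [307.5, 193.5, 323.2, 208.5]
mount 0.64 [276.0, 183.8, 291.7, 203.0]
[[[20, 40, 166], [20, 40, 166], [21, 40, 166], [20, 39, 165], [21, 40, 164], [20, 39, 164], [20, 39, 164], [20, 38, 166], [20, 40, 166]], [[21, 40, 166], [20, 39, 165], [20, 47, 162], [19, 97, 160], [20, 102, 168], [20, 61, 160], [20, 41, 157], [21, 40, 165], [21, 40, 166]], [[20, 40, 166], [19, 52, 167], [20, 140, 182], [21, 152, 178], [21, 152, 176], [20, 150, 185], [19, 68, 161], [20, 39, 157], [20, 40, 166]], [[21, 40, 166], [20, 105, 175], [20, 149, 169], [19, 111, 94], [20, 106, 91], [20, 149, 168], [20, 133, 163], [21, 41, 161], [21, 40, 166]], [[21, 40, 166], [19, 115, 178], [20, 147, 158], [19, 106, 91], [19, 77, 100], [20, 146, 169], [21, 147, 160], [20, 46, 149], [21, 40, 166]], [[20, 40, 166], [19, 81, 171], [20, 152, 186], [20, 147, 163], [20, 115, 164], [21, 151, 186], [20, 131, 119], [20, 65, 122], [21, 40, 165]], [[20, 40, 166], [21, 41, 163], [20, 103, 129], [21, 149, 169], [20, 141, 146], [20, 126, 113], [19, 103, 89], [20, 53, 136], [21, 40, 165]], [[20, 39, 165], [20, 39, 165], [20, 42, 135], [19, 96, 93], [19, 106, 91], [19, 105, 90], [20, 88, 93], [19, 41, 155], [21, 40, 166]]]
```

View pics/c1.png

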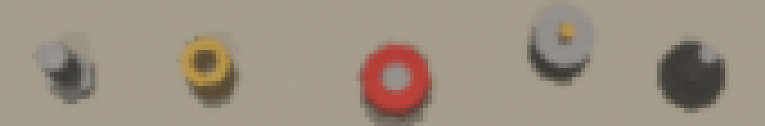

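The crop shows the five tops: bolt (171,195), sleeve ring (205,197), knob (247,201), mount stud (285,190), foot stud (318,195).

```bash
python3 -m pendant '[-0.03,0.04,0,0,0,0, -0.03,0.04,0,0,0,0, -0.03,0.04,0,0,0,0, -0.03,0.04,0,0,0,0, -0.03,0.04,0,0,0,0, -0.03,0.04,0.01,0,0,0, -0.03,0.04,0.01,0,0,0, -0.03,0.04,0.01,0,0,0, -0.03,0.04,0.01,0,0,0, -0.03,0.04,0.01,0,0,0, -0.023,0.04,0.01,0,0,0, 0,0.018,0,0,0,0]'
python3 -c "
from h import *
T=cams.capture('top')
for n,u,v,z in [('bolt',171.1,195.1,.07),('sleeve',205.8,197.6,.05),('knob',247.5,200.6,.046),('mount',285.3,190.4,.056),('foot',317.7,195.1,.07)]:
  print(n,back(T,[[u-.5,v-.5]],z)[0].round(4))
left(.638,.197,.15)
"
```

```text
clock: 4.05
tcp_pos: [0.6378, 0.1911, 0.1703]
orientation: [0.002, 0.71, 0.704, -0.003]
wrist_force: [-0.1, -0.2, 0.6]
gripper_width: 0.0855
gripper_force: 0.0
bolt [0.6421 0.2025 0.07  ]
sleeve [0.6426 0.1081 0.05  ]
knob [ 0.6387 -0.0101  0.046 ]
mount [ 0.6696 -0.1162  0.056 ]
foot [ 0.6557 -0.2054  0.07  ]
clock 4.1 tcp [0.6395 0.1939 0.1705] tool d [ 0.0032 -0.0016  0.0205] rot [ 0.002  0.004 -0.006] w 0.0855 gf 0.0 wf [ 3.5 -0.2  0.3]
```

```bash
python3 -m pendant '[0.002,0.0015,0.03,0,0,0, 0,0,0.03,0,0,0, 0,0,0.03,0,0,0, 0,0,0.02,0,0,0, 0,0,0.02,0,0,0, 0,0,0.02,0,0,0, 0,0,0.009,0,0,0, 0,0,0,0,0,0]'
python3 -c "
from h import *
left(.640,.1985,.012)
p=cams.capture('side');i=p['image'][160:290,170:330];cv2.imwrite('pics/s2.png',cv2.resize(i,None,fx=4,fy=4))
T=cams.capture('top');i=T['image'][160:230,120:220];cv2.imwrite('pics/t2.png',cv2.resize(i,None,fx=5,fy=5))
"
```

```text
clock: 4.9
tcp_pos: [0.6346, 0.2019, 0.0117]
orientation: [-0.001, 0.707, 0.708, -0.001]
wrist_force: [-0.3, -0.6, 0.9]
gripper_width: 0.0854
gripper_force: 0.0
clock 4.9 tcp [0.6346 0.2019 0.0117] tool d [-0.0034  0.0054 -0.0003] rot [-0.004  0.     0.002] w 0.0854 gf 0.0 wf [-0.3 -0.6  0.9]
```

View pics/s2.png

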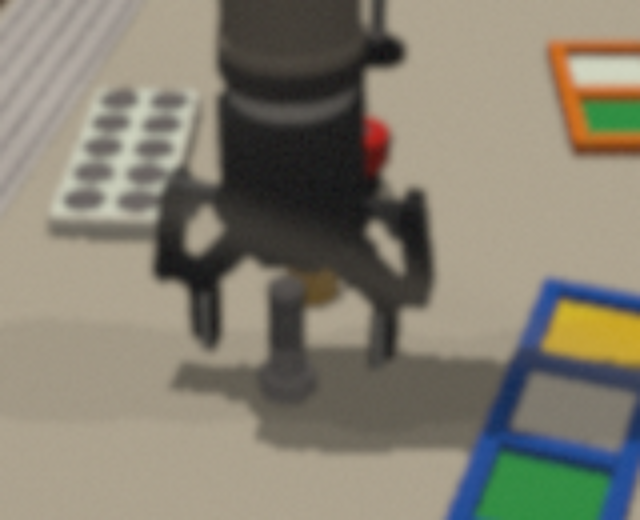

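Fingers straddle the bolt shank (crop 287,340), tips at 205 and 385; well centred. Close.

```bash
python3 -m pendant '[0,0,0,0,0,0, 0,0,0,0,0,0, 0,0,0,0,0,0, 0,0,0,0,0,0, 0,0,0,0,0,0, 0,0,0,0,0,0, 0,0,0,0,0,0, 0,0,0,0,0,0, 0,0,0,0,0,0, 0,0,0,0,0,0]' -0.9 40; python3 -c "
from h import *
left(.640,.1985,.012)"
```

```text
clock: 6.0
tcp_pos: [0.637, 0.2015, 0.0139]
orientation: [0.0, 0.707, 0.707, 0.001]
wrist_force: [0.6, 0.1, 3.8]
gripper_width: 0.0191
gripper_force: 39.2
clock 6.0 tcp [0.637  0.2015 0.0139] tool d [-0.003   0.003   0.0019] rot [ 0.002 -0.     0.   ] w 0.0191 gf 39.2 wf [0.6 0.1 3.8]
```

```bash
python3 -m pendant '[0,0,-0.02,0,0,0, 0,0,-0.03,0,0,0, 0.01,-0.02,0,0,0,0, 0.01,-0.02,0,0,0,0, 0.01,-0.02,0,0,0,0, 0.01,-0.02,0,0,0,0, 0.01,-0.02,0,0,0,0, 0.01,-0.02,0,0,0,0, 0.01,-0.024,0,0,0,0, 0,0,0,0,0,0, 0,0,0,0,0,0]'; python3 -c "
from h import *
left(.493,.272,.017)
p=cams.capture('side');i=p['image'][200:320,230:390];cv2.imwrite('pics/s3.png',cv2.resize(i,None,fx=4,fy=4))
"
```

```text
clock: 7.1
tcp_pos: [0.4904, 0.2715, 0.0621]
orientation: [-0.001, 0.706, 0.708, -0.002]
wrist_force: [0.4, -0.6, -1.1]
gripper_width: 0.0194
gripper_force: 39.6
clock 7.1 tcp [0.4904 0.2715 0.0621] tool d [0.0006 0.0027 0.0451] rot [-0.003  0.001  0.002] w 0.0194 gf 39.6 wf [ 0.4 -0.6 -1.1]
```

View pics/s3.png

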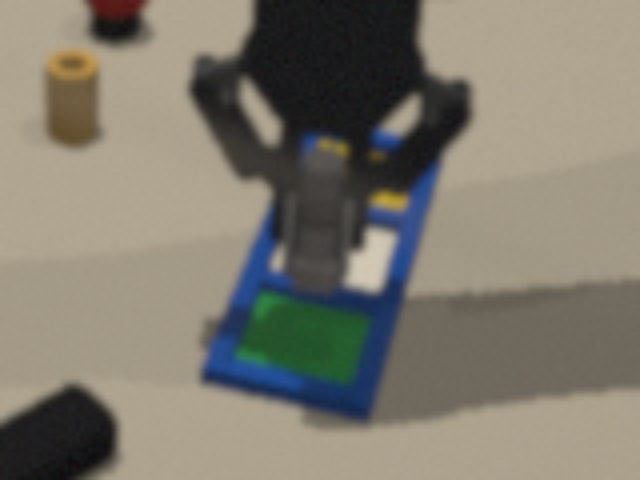

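Bolt hangs upright above the green pocket. Lower and release.

```bash
python3 -m pendant '[0,0.002,0.015,0,0,0, 0,0,0.015,0,0,0, 0,0,0.008,0,0,0, 0,0,0.004,0,0,0, 0,0,0.003,0,0,0, 0,0,0,0,0,0, 0,0,0,0,0,0]'; python3 -c "
from h import *
left(.493,.272,.017)
"
```

```text
clock: 7.85
tcp_pos: [0.4948, 0.2716, 0.0187]
orientation: [0.0, 0.707, 0.707, 0.001]
wrist_force: [0.0, 0.0, -1.8]
gripper_width: 0.0191
gripper_force: 39.6
clock 7.85 tcp [0.4948 0.2716 0.0187] tool d [ 0.0004 -0.0018  0.0017] rot [ 0.001 -0.001 -0.   ] w 0.0191 gf 39.6 wf [ 0.   0.  -1.8]
```

```bash
python3 -m pendant '[0,0,0.001,0,0,0, 0,0,0.001,0,0,0, 0,0,0.0005,0,0,0, 0,0,0,0,0,0]'; python3 -m pendant '[0,0,0,0,0,0, 0,0,0,0,0,0, 0,0,0,0,0,0, 0,0,0,0,0,0, 0,0,0,0,0,0]' 0.2
python3 -m pendant '[0,0,-0.01,0,0,0, 0,0,-0.03,0,0,0, 0,0,-0.03,0,0,0, 0,0,-0.03,0,0,0, -0.03,0.03,0,0,0,0, -0.04,0.03,0,0,0,0, -0.04,0.03,0,0,0,0, -0.03,0.03,0,0,0,0, -0.023,0.028,0,0,0,0, 0,0,0,0,0,0, 0,0,0,0,0,0]' 1; python3 -c "
from h import *
left(.6435,.1085,.010)
T=cams.capture('top');S=cams.capture('side')
print(locate('bolt',[T,S],z0=.003))
"
```

```text
clock: 8.25
tcp_pos: [0.4947, 0.2717, 0.0168]
orientation: [-0.0, 0.707, 0.707, 0.001]
wrist_force: [-1.7, -1.3, 5.2]
gripper_width: 0.0188
gripper_force: 40.1
clock: 8.75
tcp_pos: [0.4943, 0.2714, 0.0156]
orientation: [0.0, 0.707, 0.707, -0.0]
wrist_force: [0.1, -0.5, 0.3]
gripper_width: 0.0511
gripper_force: 0.0
clock: 9.85
tcp_pos: [0.6428, 0.1071, 0.1161]
orientation: [0.0, 0.708, 0.706, 0.0]
wrist_force: [-0.3, 0.2, -0.4]
gripper_width: 0.0855
gripper_force: 0.0
clock 9.85 tcp [0.6428 0.1071 0.1161] tool d [0.0014 0.0007 0.1061] rot [ 0.     0.    -0.002] w 0.0855 gf 0.0 wf [-0.3  0.2 -0.4]
(array([0.49220723, 0.27526938]), [0.67], array([ 0.3,  0. , -0.3, -0. ]))
```

```bash
python3 -m pendant '[0.001,0.001,0.03,0,0,0, 0,0,0.03,0,0,0, 0,0,0.02,0,0,0, 0,0,0.015,0,0,0, 0,0,0.011,0,0,0, 0,0,0,0,0,0]'
python3 -m pendant '[0,0,0,0,0,0, 0,0,0,0,0,0, 0,0,0,0,0,0, 0,0,0,0,0,0, 0,0,0,0,0,0, 0,0,0,0,0,0, 0,0,0,0,0,0, 0,0,0,0,0,0, 0,0,0,0,0,0]' -0.9 40
```

```text
clock: 10.65
tcp_pos: [0.6421, 0.11, 0.0084]
orientation: [-0.001, 0.707, 0.707, -0.001]
wrist_force: [-0.0, 0.3, -0.3]
gripper_width: 0.0858
gripper_force: 0.0
clock: 11.55
tcp_pos: [0.644, 0.1095, 0.0109]
orientation: [0.0, 0.707, 0.707, 0.001]
wrist_force: [-0.8, 0.4, 5.5]
gripper_width: 0.031
gripper_force: 40.2
```

```bash
python3 -m pendant '[0,0,-0.02,0,0,0, 0,0,-0.03,0,0,0, 0.015,-0.02,0,0,0,0, 0.015,-0.025,0,0,0,0, 0.015,-0.025,0,0,0,0, 0.015,-0.025,0,0,0,0, 0.015,-0.025,0,0,0,0, 0.011,-0.022,0,0,0,0, 0.005,-0.02,0,0,0,0, 0,0,0,0,0,0, 0,0,0,0,0,0]'
python3 -m pendant '[0,0,0.015,0,0,0, 0,0,0.015,0,0,0, 0,0,0.01,0,0,0, 0,0,0.004,0,0,0, 0,0,0.001,0,0,0, 0,0,0,0,0,0, 0,0,0,0,0,0]'; python3 -c "
from h import *
left(.482,.200,.0135)
T=cams.capture('top');S=cams.capture('side')
print(locate('sleeve',[S],z0=.005))
"
```

```text
clock: 12.65
tcp_pos: [0.4808, 0.2004, 0.0592]
orientation: [0.0, 0.707, 0.707, -0.0]
wrist_force: [0.7, 0.5, -2.1]
gripper_width: 0.0312
gripper_force: 40.2
clock: 13.35
tcp_pos: [0.4821, 0.2006, 0.0154]
orientation: [0.0, 0.707, 0.707, 0.001]
wrist_force: [-0.0, 0.0, -2.8]
gripper_width: 0.0313
gripper_force: 40.2
clock 13.35 tcp [0.4821 0.2006 0.0154] tool d [-0.0006 -0.0001  0.0019] rot [ 0.001 -0.001 -0.   ] w 0.0313 gf 40.2 wf [-0.   0.  -2.8]
(array([0.47939272, 0.20594968]), [0.83], array([-1.1, -0.5,  1.1,  0.4]))
```

```bash
python3 -m pendant '[0,0,0.001,0,0,0, 0,0,0.001,0,0,0, 0,0,0.0005,0,0,0, 0,0,0,0,0,0]'; python3 -m pendant '[0,0,0,0,0,0, 0,0,0,0,0,0, 0,0,0,0,0,0, 0,0,0,0,0,0, 0,0,0,0,0,0]' 0.4
python3 -m pendant '[0,0,-0.01,0,0,0, 0,0,-0.03,0,0,0, 0,0,-0.03,0,0,0, 0,0,-0.03,0,0,0, -0.03,0.03,0,0,0,0, -0.04,0.03,0,0,0,0, -0.04,0.03,0,0,0,0, -0.04,0.03,0,0,0,0, -0.04,0.035,0,0,0,0, -0.022,0,0,0,0,0, 0,0,0,0,0,0, 0,0,0,0,0,0]' 1; python3 -c "
from h import *
left(.6375,-.0115,.009)
T=cams.capture('top');S=cams.capture('side')
print(locate('sleeve',[T,S],z0=.003))
"
```

```text
clock: 13.9
tcp_pos: [0.4816, 0.2006, 0.0138]
orientation: [-0.0, 0.707, 0.707, 0.0]
wrist_force: [-2.8, -0.9, 7.8]
gripper_width: 0.0307
gripper_force: 41.2
clock: 14.4
tcp_pos: [0.4813, 0.2004, 0.0122]
orientation: [0.0, 0.707, 0.707, -0.0]
wrist_force: [-0.2, -0.2, -0.1]
gripper_width: 0.0599
gripper_force: 0.0
clock: 15.6
tcp_pos: [0.6341, -0.0092, 0.1126]
orientation: [-0.0, 0.708, 0.707, 0.0]
wrist_force: [-0.6, 0.9, -0.2]
gripper_width: 0.085
gripper_force: 0.0
clock 15.6 tcp [ 0.6341 -0.0092  0.1126] tool d [-0.0023  0.0034  0.1036] rot [-0.    -0.001 -0.001] w 0.085 gf 0.0 wf [-0.6  0.9 -0.2]
(array([0.48049499, 0.20055962]), [0.54], array([-3.7,  0.2,  2.6, -0.2]))
```

```bash
python3 -m pendant '[-0.002,0.002,0.03,0,0,0, 0,0,0.03,0,0,0, 0,0,0.02,0,0,0, 0,0,0.015,0,0,0, 0,0,0.008,0,0,0, 0,0,0,0,0,0]'
python3 -m pendant '[0,0,0,0,0,0, 0,0,0,0,0,0, 0,0,0,0,0,0, 0,0,0,0,0,0, 0,0,0,0,0,0, 0,0,0,0,0,0, 0,0,0,0,0,0, 0,0,0,0,0,0]' -0.7 40
```

```text
clock: 16.4
tcp_pos: [0.6357, -0.0104, 0.0085]
orientation: [-0.001, 0.707, 0.707, -0.0]
wrist_force: [1.2, -0.1, -0.2]
gripper_width: 0.0856
gripper_force: 0.0
clock: 17.2
tcp_pos: [0.6374, -0.0113, 0.0106]
orientation: [0.001, 0.707, 0.707, 0.001]
wrist_force: [-0.0, -0.7, 5.0]
gripper_width: 0.0427
gripper_force: 40.9
```

```bash
python3 -m pendant '[0,0,-0.02,0,0,0, 0,0,-0.03,0,0,0, 0.02,-0.025,0,0,0,0, 0.02,-0.025,0,0,0,0, 0.025,-0.025,0,0,0,0, 0.025,-0.025,0,0,0,0, 0.02,-0.025,0,0,0,0, 0.02,-0.025,0,0,0,0, 0.01,-0.016,0,0,0,0, 0,0,0,0,0,0, 0,0,0,0,0,0]'
python3 -m pendant '[0,0,0.015,0,0,0, 0,0,0.015,0,0,0, 0,0,0.01,0,0,0, 0,0,0.004,0,0,0, 0,0,0.001,0,0,0, 0,0,0,0,0,0, 0,0,0,0,0,0]'; python3 -c "
from h import *
left(.4714,.1288,.0135)
T=cams.capture('top');S=cams.capture('side')
print(locate('knob',[S],z0=.005))
cv2.imwrite('pics/s4.png',cv2.resize(S['image'][180:320,230:410],None,fx=4,fy=4))
"
```

```text
clock: 18.3
tcp_pos: [0.4703, 0.1286, 0.0592]
orientation: [0.0, 0.707, 0.707, -0.0]
wrist_force: [0.3, 0.2, -0.9]
gripper_width: 0.0428
gripper_force: 41.0
clock: 19.0
tcp_pos: [0.471, 0.1289, 0.0148]
orientation: [0.0, 0.707, 0.707, 0.001]
wrist_force: [-0.5, -0.2, -0.6]
gripper_width: 0.0431
gripper_force: 41.0
clock 19.0 tcp [0.471  0.1289 0.0148] tool d [-0.0001  0.0004  0.0013] rot [ 0.001 -0.    -0.   ] w 0.0431 gf 41.0 wf [-0.5 -0.2 -0.6]
(array([0.46533976, 0.13243701]), [0.77], array([-2.1, -1.1,  2. ,  0.8]))
```

View pics/s4.png

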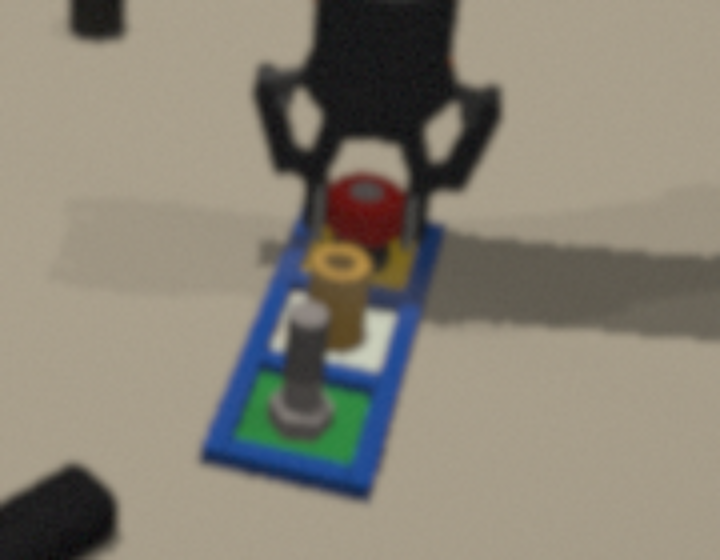

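Bolt and sleeve stand upright in their pockets, knob is over the yellow one (crop 365,260). Release it.

```bash
python3 -m pendant '[0,0,0.001,0,0,0, 0,0,0.001,0,0,0, 0,0,0.0005,0,0,0, 0,0,0,0,0,0]'; python3 -m pendant '[0,0,0,0,0,0, 0,0,0,0,0,0, 0,0,0,0,0,0, 0,0,0,0,0,0, 0,0,0,0,0,0]' 0.6
python3 -m pendant '[0,0,-0.01,0,0,0, 0,0,-0.03,0,0,0, 0,0,-0.03,0,0,0, 0,0,-0.03,0,0,0, -0.035,0.028,0,0,0,0, -0.035,0.03,0,0,0,0, -0.035,0.03,0,0,0,0, -0.035,0.03,0,0,0,0, -0.035,0.03,0,0,0,0, -0.035,0.03,0,0,0,0, -0.035,0.02,0,0,0,0, 0,0,0,0,0,0]' 1; python3 -c "
from h import *
left(.6685,-.1165,.008)
T=cams.capture('top');S=cams.capture('side')
print(locate('knob',[T,S],z0=.003))
print(locate('foot',[T,S]))
left(.6685,-.1165,.008)
"
```

```text
clock: 19.55
tcp_pos: [0.4706, 0.129, 0.0135]
orientation: [-0.0, 0.707, 0.707, 0.001]
wrist_force: [-3.4, -0.1, 12.8]
gripper_width: 0.0429
gripper_force: 42.1
clock: 20.05
tcp_pos: [0.4702, 0.1288, 0.0116]
orientation: [-0.0, 0.707, 0.707, -0.0]
wrist_force: [-0.2, -0.6, -0.4]
gripper_width: 0.0684
gripper_force: 0.0
clock: 21.25
tcp_pos: [0.6688, -0.126, 0.1121]
orientation: [0.003, 0.71, 0.704, -0.003]
wrist_force: [-0.5, -1.2, -0.3]
gripper_width: 0.0854
gripper_force: 0.0
clock 21.25 tcp [ 0.6688 -0.126   0.1121] tool d [ 0.0104 -0.0005  0.104 ] rot [ 0.001  0.009 -0.009] w 0.0854 gf 0.0 wf [-0.5 -1.2 -0.3]
(array([0.46619028, 0.13023386]), [0.58], array([ 0.2,  0.1, -0.2, -0.1]))
(array([ 0.64674285, -0.21044104]), [0.55, 0.71], array([ 0.1,  3.2, -0. , -2.4, -0.8, -0.6,  0.8,  0.5]))
clock 21.55 tcp [ 0.6682 -0.1137  0.112 ] tool d [-0.003   0.0003  0.104 ] rot [ 0.    -0.002  0.003] w 0.0857 gf 0.0 wf [1.3 1.  0. ]
```

```bash
python3 -m pendant '[-0.002,0,0.03,0,0,0, 0,0,0.03,0,0,0, 0,0,0.02,0,0,0, 0,0,0.015,0,0,0, 0,0,0.009,0,0,0, 0,0,0,0,0,0]'
python3 -m pendant '[0,0,0,0,0,0, 0,0,0,0,0,0, 0,0,0,0,0,0, 0,0,0,0,0,0, 0,0,0,0,0,0, 0,0,0,0,0,0, 0,0,0,0,0,0, 0,0,0,0,0,0]' -0.7 40
```

```text
clock: 22.15
tcp_pos: [0.6676, -0.1172, 0.0068]
orientation: [-0.001, 0.707, 0.707, -0.0]
wrist_force: [-0.4, -0.4, -0.2]
gripper_width: 0.0851
gripper_force: 0.0
clock: 22.95
tcp_pos: [0.6693, -0.1185, 0.0091]
orientation: [0.001, 0.707, 0.707, 0.001]
wrist_force: [-1.0, -0.2, 5.9]
gripper_width: 0.0391
gripper_force: 40.9
```

```bash
python3 -m pendant '[0,0,-0.02,0,0,0, 0,0,-0.03,0,0,0, 0,-0.025,0,0,0,0, 0,-0.03,0,0,0,0, -0.01,-0.03,0,0,0,0, -0.02,-0.03,0,0,0,0, -0.02,-0.03,0,0,0,0, -0.02,-0.025,0,0,0,0, -0.013,-0.021,0,0,0,0, 0,0,0,0,0,0, 0,0,0,0,0,0]'
python3 -m pendant '[0,0,0.015,0,0,0, 0,0,0.015,0,0,0, 0,0,0.01,0,0,0, 0,0,0.004,0,0,0, 0,0,0.001,0,0,0, 0,0,0,0,0,0, 0,0,0,0,0,0]'; python3 -c "
from h import *
left(.4777,-.2014,.012)
T=cams.capture('top');S=cams.capture('side')
print(locate('mount',[S],z0=.005,seed=[.478,-.2]))
"
```

```text
clock: 24.05
tcp_pos: [0.4766, -0.201, 0.0573]
orientation: [-0.001, 0.708, 0.707, 0.0]
wrist_force: [-0.0, 0.2, -1.8]
gripper_width: 0.0393
gripper_force: 40.8
clock: 24.75
tcp_pos: [0.4778, -0.2015, 0.0133]
orientation: [0.001, 0.707, 0.707, 0.0]
wrist_force: [-0.3, 0.1, -1.0]
gripper_width: 0.0395
gripper_force: 40.7
clock 24.75 tcp [ 0.4778 -0.2015  0.0133] tool d [ 0.0001 -0.0001  0.0013] rot [0.001 0.    0.   ] w 0.0395 gf 40.7 wf [-0.3  0.1 -1. ]
(array([ 0.46951005, -0.20302634]), [0.75], array([-0.5, -0.6,  0.5,  0.5]))
```

```bash
python3 -m pendant '[0,0,0.001,0,0,0, 0,0,0.001,0,0,0, 0,0,0.0005,0,0,0, 0,0,0,0,0,0]'; python3 -m pendant '[0,0,0,0,0,0, 0,0,0,0,0,0, 0,0,0,0,0,0, 0,0,0,0,0,0, 0,0,0,0,0,0]' 0.6
python3 -m pendant '[0,0,-0.01,0,0,0, 0,0,-0.03,0,0,0, 0,0,-0.03,0,0,0, 0,0,-0.03,0,0,0, 0,0.03,0,0,0,0, 0,0.03,0,0,0,0, 0,0.03,0,0,0,0, -0.003,0.03,0,0,0,0, -0.003,0.03,0,0,0,0, 0,0.023,0,0,0,0, 0,0,0,0,0,0, 0,0,0,0,0,0]' 1; python3 -c "
from h import *
T=cams.capture('top');S=cams.capture('side')
print(locate('mount',[T,S],z0=.003))
print(locate('foot',[S]))
left(.650,-.2075,.015)
cv2.imwrite('pics/s5.png',cv2.resize(S['image'][120:240,200:380],None,fx=4,fy=4))
"
```

```text
clock: 25.3
tcp_pos: [0.4776, -0.2013, 0.012]
orientation: [0.0, 0.707, 0.707, 0.001]
wrist_force: [-3.5, 1.8, 10.6]
gripper_width: 0.0388
gripper_force: 42.0
clock: 25.8
tcp_pos: [0.4772, -0.2012, 0.0101]
orientation: [-0.0, 0.707, 0.707, -0.0]
wrist_force: [0.1, -0.9, 0.3]
gripper_width: 0.0685
gripper_force: 0.0
clock: 27.0
tcp_pos: [0.6499, -0.2073, 0.1103]
orientation: [-0.0, 0.707, 0.707, -0.001]
wrist_force: [0.5, 0.2, 0.3]
gripper_width: 0.0855
gripper_force: 0.0
(array([0.50507897, 0.27733155]), [0.57], array([  3.5,   6.1, -61.2, -21.2]))
(array([ 0.64995777, -0.21176468]), [0.69], array([ 1.3,  0.2, -1.3, -0.1]))
clock 27.25 tcp [ 0.6494 -0.2075  0.1108] tool d [-0.      0.0006  0.0958] rot [-0.    -0.    -0.001] w 0.0854 gf 0.0 wf [-0.1 -0.2  0.3]
```

View pics/s5.png

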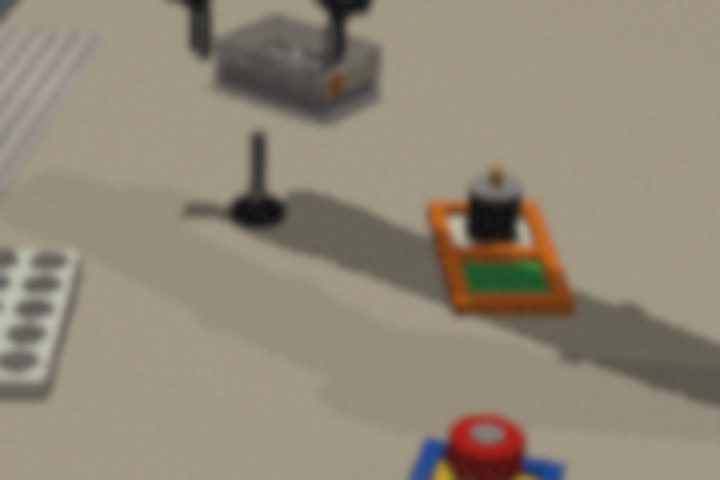

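Mount stands in the orange tray's white pocket (crop 495,215); foot at (258,205) under the open fingers.

```bash
python3 -m pendant '[-0.0015,0,0.03,0,0,0, 0,0,0.03,0,0,0, 0,0,0.02,0,0,0, 0,0,0.01,0,0,0, 0,0,0.006,0,0,0, 0,0,0,0,0,0]'
python3 -m pendant '[0,0,0,0,0,0, 0,0,0,0,0,0, 0,0,0,0,0,0, 0,0,0,0,0,0, 0,0,0,0,0,0, 0,0,0,0,0,0, 0,0,0,0,0,0, 0,0,0,0,0,0, 0,0,0,0,0,0, 0,0,0,0,0,0]' -0.95 40
```

```text
clock: 27.85
tcp_pos: [0.6502, -0.2088, 0.0143]
orientation: [-0.0, 0.707, 0.707, -0.0]
wrist_force: [-0.7, -1.1, -0.1]
gripper_width: 0.0852
gripper_force: 0.0
clock: 28.85
tcp_pos: [0.652, -0.2094, 0.0167]
orientation: [0.002, 0.707, 0.707, 0.001]
wrist_force: [-0.6, -0.1, 5.9]
gripper_width: 0.0111
gripper_force: 38.9
```

```bash
python3 -m pendant '[0,0,-0.02,0,0,0, 0,0,-0.03,0,0,0, 0.025,-0.025,0,0,0,0, 0.025,-0.03,0,0,0,0, 0.02,-0.03,0,0,0,0, 0.008,-0.03,0,0,0,0, 0,-0.03,0,0,0,0, 0,-0.025,0,0,0,0, 0,-0.016,0,0,0,0, 0,0,0,0,0,0, 0,0,0,0,0,0]'
python3 -c "
from h import *
left(.4647,-.131,.0195)
S=cams.capture('side')
cv2.imwrite('pics/s6.png',cv2.resize(S['image'][120:240,240:400],None,fx=4,fy=4))
"
```

```text
clock: 29.95
tcp_pos: [0.4651, -0.1306, 0.0646]
orientation: [0.001, 0.707, 0.707, 0.001]
wrist_force: [0.3, 0.4, -1.7]
gripper_width: 0.0108
gripper_force: 39.5
clock 29.95 tcp [ 0.4651 -0.1306  0.0646] tool d [-0.0004 -0.0005  0.0451] rot [ 0.002 -0.     0.   ] w 0.0108 gf 39.5 wf [ 0.3  0.4 -1.7]
```

View pics/s6.png

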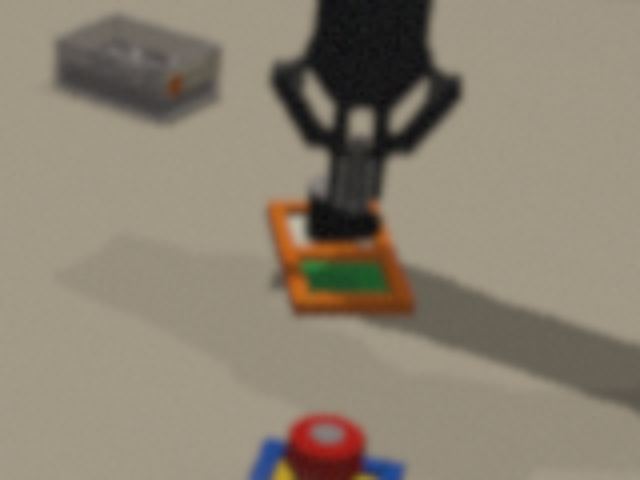

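Foot hangs upright just above the green pocket. Lower and release.

```bash
python3 -m pendant '[0,0,0.015,0,0,0, 0,0,0.015,0,0,0, 0,0,0.01,0,0,0, 0,0,0.004,0,0,0, 0,0,0.001,0,0,0, 0,0,0,0,0,0, 0,0,0.001,0,0,0, 0,0,0.001,0,0,0, 0,0,0.0005,0,0,0, 0,0,0,0,0,0]'; python3 -m pendant '[0,0,0,0,0,0, 0,0,0,0,0,0, 0,0,0,0,0,0, 0,0,0,0,0,0, 0,0,0,0,0,0]' 0.1
python3 -m pendant '[0,0,-0.01,0,0,0, 0,0,-0.03,0,0,0, 0,0,-0.03,0,0,0, 0,0,-0.03,0,0,0, 0,0,-0.03,0,0,0, 0.04,-0.01,-0.03,0,0,0, 0.04,0,-0.03,0,0,0, 0.04,0,0,0,0,0, 0,0,0,0,0,0, 0,0,0,0,0,0, 0,0,0,0,0,0]'
python3 -c "
from h import *
left(.4647,-.131,.0195)
T=cams.capture('top');S=cams.capture('side')
for n in PROF:
    r=locate(n,[T],z0=.003);print(n,r)
cv2.imwrite('pics/s7.png',cv2.resize(S['image'][100:384,160:400],None,fx=2.1,fy=2.1))
cv2.imwrite('pics/t7.png',cv2.resize(T['image'][130:290,110:350],None,fx=3.3,fy=3.3))
for n in('scanner','screw_bin','counting_tray'):
    L=cams.trace(T,n)
    if L: ys,xs=np.nonzero(L[0]['region']);print(n,back(T,np.c_[xs,ys].astype(float),.011).mean(0).round(4))
"
```

```text
clock: 31.0
tcp_pos: [0.4651, -0.1308, 0.0195]
orientation: [-0.0, 0.707, 0.707, 0.001]
wrist_force: [-6.5, 2.5, 19.5]
gripper_width: 0.0109
gripper_force: 41.7
clock: 31.5
tcp_pos: [0.4639, -0.1307, 0.0164]
orientation: [-0.0, 0.707, 0.707, -0.0]
wrist_force: [-0.4, 0.1, 0.6]
gripper_width: 0.0467
gripper_force: 0.0
clock: 32.6
tcp_pos: [0.4541, -0.0128, 0.2062]
orientation: [0.0, 0.708, 0.706, -0.0]
wrist_force: [0.0, 0.5, -0.2]
gripper_width: 0.0471
gripper_force: 0.0
clock 32.6 tcp [ 0.4541 -0.0128  0.2062] tool d [-0.118   0.0108  0.1868] rot [-0.     0.001 -0.002] w 0.0471 gf 0.0 wf [ 0.   0.5 -0.2]
bolt (array([0.49309646, 0.26915124]), [0.65], array([-1.3, -0.3,  1.6,  0.2]))
sleeve (array([0.48253502, 0.1996665 ]), [0.51], array([-1.6, -2.5,  1.9,  3.2]))
knob (array([0.47106171, 0.12817326]), [0.46], array([-0. , -0.3,  0. ,  0.3]))
foot (array([ 0.46020038, -0.13470157]), [0.67], array([ 1.2,  0.5, -1.2, -0.5]))
mount (array([ 0.47297155, -0.20625377]), [0.56], array([ 0.7, -0.7, -0.6,  0.7]))
scanner [0.6504 0.4326 0.011 ]
screw_bin [ 0.6613 -0.4559  0.011 ]
counting_tray [ 0.789  -0.0077  0.011 ]
```

View pics/s7.png

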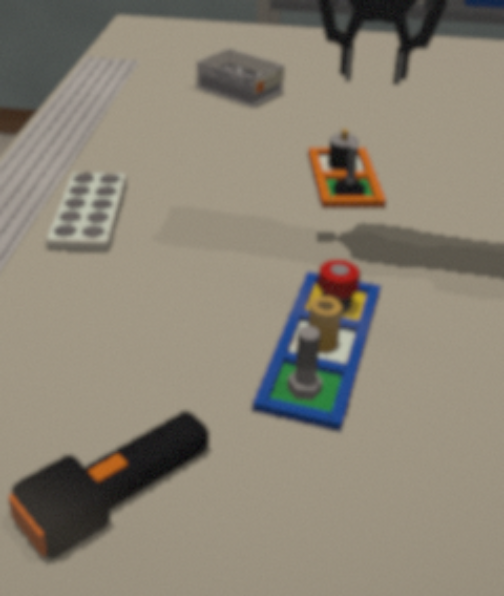

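View pics/t7.png

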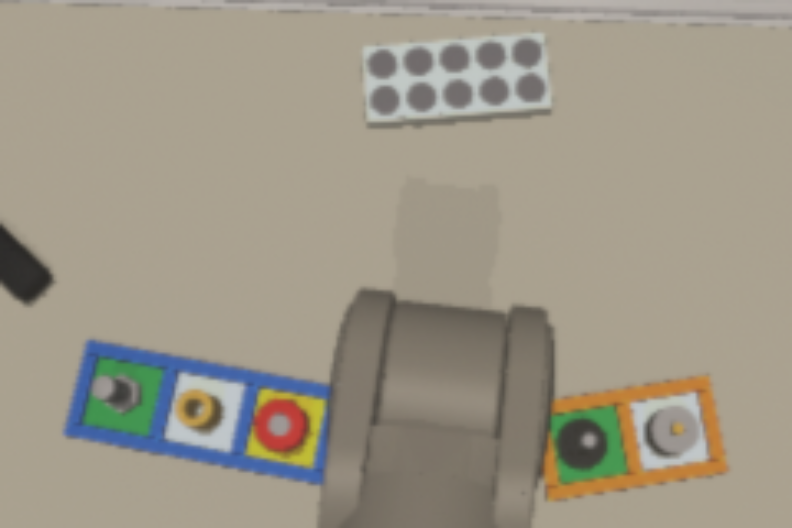

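All five parts stand upright near their pocket centres: bolt (118,392), sleeve (200,410), knob (281,426), foot (582,443) and mount (672,430). The bystanders have not moved.

```bash
python3 -c "
from rig import ctrl
print(ctrl.finish_job())"
```

```text
the job is handed in; nothing more can be done
None
```

Both kits are made up and the job is handed in: all five parts stood upright within about 7 mm of their pocket centres in the last camera check, and the scanner, bin and counting tray had not moved; the judge's verdict was not returned.

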